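Dress the souvenir plinths

TASK

Set up the souvenir display on the counter: stand the toy tram, the hand bell, the toy castle and the flat round tin each upright on the white plinth whose felt patch has the shape and size of its base, centred on the felt, with the tram lying along its felt and the castle square to its felt. Leave the ceramic rooster standing where it is.

Things in the scene. Friction and masses are not known exactly. Their poses are not given: they have to be found in the camera images.
- tram: toy tram, yellow with black windows and grey roof, on its wheels, 92 long (x) by 34 wide (y) by 48 mm high, 0.16 kg. Origin: centre of the underside; z up. Flat sides from 8 to 42 mm up; grip across the 34 mm width. Ends alike. It goes on plinth_oblong, either way round, its x along the plinth's y
- bell: brass hand bell with dark wooden handle, standing on its mouth, round, foot 36 mm across, 74 mm high, 0.1 kg. Origin: centre of the underside; z up. The upright handle is a cylinder 14 mm thick from 43 to 71 mm above the origin; grip it there. It goes on plinth_small_round
- castle: cream plaster toy castle, square 50 by 50 mm, walls 34 mm high, four corner turrets up to 48 mm, 0.15 kg. Origin: centre of the underside; x and y square to its flat walls, z up. Four sides alike; grip across two facing walls (50 mm). It goes on plinth_square, sides parallel to the felt's, any way round
- tin: closed flat round tin lying on its base, blue and white, 60 mm across, 22 mm high, 0.07 kg. Origin: centre of the underside; z up. Grip across its 60 mm diameter. It goes on plinth_large_round
- plinth_oblong: fixed display plinth: white slab 84 (x) by 120 (y) by 14 mm high, flat, with a dark grey felt inlay centred on top, flush. This one's felt is a rectangle 54 (x) by 112 mm (y, the long way), for the tram. Origin: centre of the underside, top 14 mm above it; z up. The four slabs differ only in the felt
- plinth_small_round: fixed display plinth: white slab 84 (x) by 120 (y) by 14 mm high, flat, with a dark grey felt inlay centred on top, flush. This one's felt is a small disc 56 mm across, for the bell. Origin: centre of the underside, top 14 mm above it; z up. The four slabs differ only in the felt
- plinth_square: fixed display plinth: white slab 84 (x) by 120 (y) by 14 mm high, flat, with a dark grey felt inlay centred on top, flush. This one's felt is a square 70 by 70 mm, parallel to the slab's edges, for the castle. Origin: centre of the underside, top 14 mm above it; z up. The four slabs differ only in the felt
- plinth_large_round: fixed display plinth: white slab 84 (x) by 120 (y) by 14 mm high, flat, with a dark grey felt inlay centred on top, flush. This one's felt is a large disc 80 mm across, for the tin. Origin: centre of the underside, top 14 mm above it; z up. The four slabs differ only in the felt
- rooster: bystander to be left alone: loose ceramic rooster figurine, black bird with red comb on a white bell-shaped foot 44 mm across, 82 mm high overall. Origin: centre of the underside; z up

How it is judged:
By the outcome, as a careful person would: the job done as asked, in the order asked, and still so for the second after the job is handed in, with the robot touching nothing.
It also fails if it takes over 99 s, if anything falls off the work surface, if the arm or the gripper's body presses on something with over 40 N, if the wrist force passes 120 N, or if a joint passes its speed limit or range.

ROBOT

A 6-joint arm with a two-finger parallel gripper is mounted at the origin on the work surface. World frame = base frame: x ahead of the robot, y to its left, z up, the work surface at z = 0. Lengths are in mm, angles in rad, forces in N, time in s.
With the tool pointing down it reaches from about 325 to 850 mm from the base axis. Payload 15.5 kg.
Tool frame: the origin (TCP) lies on the mounting face of the last link; the fingertips stand 191 mm ahead of it and the grasp point (between the pads) lies ahead of it (grip_point_offset is the z of the grasp point in the tool frame, in mm); z points along the fingers, y is the line along which they close (so a half turn about z gives the same grasp; the last joint's range is limited). The gripper opens to 91 mm and grips with 3 to 60 N. Pads are 32 mm wide; open, the fingers measure 118 mm over their backs; the gripper's body (76 mm by 178 mm) begins 60 mm behind the grasp point.
Start: joints at [1.081, 0.494, 1.345, -0, 1.302, -0.096], TCP at [240.386, 576.925, 404.715] pointing down, gripper open.
Joint ranges: [-2.91, 2.91], [-0.82, 2.16], [0.22, 2.67], [-1.22, 4.37], [0.12, 2.79], [-3.08, 3.08]. Speed limits (rad/s): [1.89, 1.89, 2.57, 3.01, 3.01, 3.01].

INTERFACE

Orientations are given as a rotation vector (axis times angle).
In Python, from rig import read_state, camera, sign_off, boxes_of, silhouettes, mark_of, grip_point_offset gives the robot as it stands.
- The arm moves only by the tool send_rows, never from a script. Its argument "motion" is a list of rows, each a list of 3 entries, a list of its own where there are three numbers: the finger opening in cm, from 0 to 9.12, then the shift along the tool's x, y, z in cm, then the turn about the tool's z in degrees. In form: [[claw, [tx, ty, tz], twist], ...]. A call has 1 to 8 rows; each row shifts and turns the commanded pose from where the row before left it, along the tool's axes as they then stand; what a row does not reach is not made up. A row lasts 1/8 s, in which the tool goes at most 62.5 mm and 10.7 degrees, less where a joint would pass 70% of its speed; a pose out of reach is approached as far as the arm can. A call is refused whole if a number of a shift passes 6.25 or a number of a turn 10.7, either way. A call with a gripper value outside its range is refused whole. The fingers move at their own pace and stop on an object; "newtons" is the grip in N (left out, the last holds). Time passes only in rows, so rows that do not move let the fingers close. It gives the time, the measured TCP pose, the force, the opening and the grip force at its end, in the units of the state.
- read_state(): the state, without advancing time (a new reading comes with each control period).
- camera(name): name is "scene" or "top" or "wrist"; returns a dict with "image" (400x640x3 uint8, red, green, blue), "depth" (400x640 float32, mm along the optical axis (not along the pixel's ray), 0 where there is no reading), "fx", "fy", "cx", "cy" (pixels), "R" (3x3) and "t" (3): a world point X has camera coordinates R X + t. Camera axes: x right, y down, z forward; pixel columns grow to the right and rows downward; lengths in mm; the calibration is good to about 2 mm. A picture is of the moment at which its call begins.
- sign_off(): hands the job in; it is judged then, once.
Trained networks look in a picture, given as the dict that the camera call returned (one of the last four; its "shot" number tells which), for a name from the list of things; names that differ only in an ending like _2 or _b are one class to them, and where a whole thing is asked for, a point or a joint stands for the part that bears it (a point fixed in the world has none). Each returns a list of dicts, best first, with "confidence" (0 to 1); they miss things now and then, are a little off and sometimes report something else, mostly with a low value. They report only what shows in the picture. A call takes as long as a camera call.
- boxes_of(picture, label): "point" ([x, y, z] in mm, in the coordinates of the camera as it stood for that picture, good to about 4 mm: the middle of the surface that is visible of it).
- silhouettes(picture, label): "region" (400x640 bool, what is visible of it).
- mark_of(picture, label): "point" ([x, y, z] in mm, in the coordinates of the camera as it stood for that picture, good to about 4 mm: a listed point, or the origin of a listed thing).
The state is a dict: "time_s": time; "joint_pos": joint angles; "qd": joint speeds; "tau": joint torques, N m; "tool_pos": TCP position; "tcp_rot": TCP orientation; "ft_force": force on the tool from outside, world axes, zero at the start; "wrist_torque": the same for the moment, N m; "gripper_width": finger opening in mm; "gripper_force": force on a finger pad.
Only numpy, scipy, OpenCV 4.12 (cv2) and the standard library are available. Lean on these libraries where they do the work, as an engineer would, in place of code of your own. Each camera call takes 0.05 s, during which the arm holds its last target. There are 200 camera calls.

## Working session

There is one attempt and no reset: what is moved stays moved. The work goes in short steps, Python scripts to look and compute and a tool call to move; the robot and the scene stay as the last step left them, time stands still between calls to the robot, and variables do not carry over. Pictures are saved under pics/ and viewed, at most 14 in all, crops included, and the job is handed in when it is done.

Besides the shell and the picture viewer there is one more tool, called after ">>>" as name(argument=value, ...) on one line, values as JSON. send_rows: Moves the arm, as the interface text tells. Its arguments: {"type":"object","properties":{"motion":{"type":"array","items":{"type":"array"}},"newtons":{"type":"number"}},"required":["motion"]}

```bash
mkdir -p pics; ls; python3 - <<'E'
from rig import *
import cv2,numpy as np
s=read_state();print({k:np.round(v,3).tolist() for k,v in s.items()}, grip_point_offset)
for n in["top","scene"]:
    c=camera(n);cv2.imwrite(f"pics/{n}0.png",c["image"][:,:,::-1]);print(n,c["t"],c["R"].round(3).tolist(),c["fx"])
    np.savez(f"{n}0.npz",**{k:v for k,v in c.items()})
    for l in "tram bell castle tin plinth_oblong plinth_small_round plinth_square plinth_large_round rooster".split():
        for d in mark_of(c,l)[:5]:
            print(n,l,round(d["confidence"],2),(c["R"].T@(np.array(d["point"])-c["t"])).round(1))
E
```

```text
pics
{'time_s': 0.0, 'joint_pos': [1.081, 0.494, 1.346, -0.0, 1.302, -0.096], 'qd': [0.0, -0.0, -0.0, -0.0, 0.0, -0.001], 'tau': [-0.001, -87.884, -38.186, 0.071, 0.053, -0.0], 'tool_pos': [240.314, 576.795, 404.126], 'tcp_rot': [-0.616, -3.08, 0.002], 'ft_force': [0.072, 0.769, -0.504], 'wrist_torque': [0.01, 0.039, 0.043], 'gripper_force': 0.0, 'gripper_width': 91.157} 172.0
top [ -66.35350244  513.27682781 1038.53994575] [[0.157, -0.988, 0.005], [-0.967, -0.155, -0.2], [0.199, 0.027, -0.98]] 460.26715757590404
top tram 0.67 [446.2  90.    1.9]
top bell 0.72 [ 6.281e+02 -1.894e+02 -1.000e-01]
top castle 0.84 [629.8 193.2   0.7]
top plinth_oblong 0.65 [ 530.1 -379.1   -2.6]
top plinth_small_round 0.64 [670.9  -2.2  -4.9]
top plinth_small_round 0.54 [444.3  87.4   3.1]
top plinth_square 0.86 [ 5.358e+02  3.948e+02 -5.000e-01]
top plinth_large_round 0.98 [466.1 -90.5  -1.6]
top plinth_large_round 0.43 [376.9 269.4  -0.6]
top rooster 0.73 [376.7 272.4   0.5]
top rooster 0.48 [ 532.2 -379.9   -1.9]
scene [-102.021478   -331.0921704  1431.28834026] [[0.178, 0.984, -0.003], [0.704, -0.13, -0.698], [-0.687, 0.122, -0.716]] 417.4978654524711
scene tram 0.94 [443.1  88.5  -0.7]
scene bell 0.57 [ 6.244e+02 -1.914e+02  3.000e-01]
scene castle 0.83 [624.3 193.4  -2.7]
scene castle 0.55 [ 366.  -287.1    4.7]
scene castle 0.23 [ 627.5 -192.9    3.8]
scene tin 0.56 [ 367.5 -284.6    4. ]
scene plinth_oblong 0.92 [ 531.  -379.1   -1.4]
scene plinth_small_round 0.6 [673.4  -6.7  -1.7]
scene plinth_square 0.86 [536.1 392.8   1.7]
scene plinth_large_round 0.94 [468.9 -91.2  -2.7]
scene rooster 0.72 [376.1 273.9   0.6]
```

View pics/top0.png

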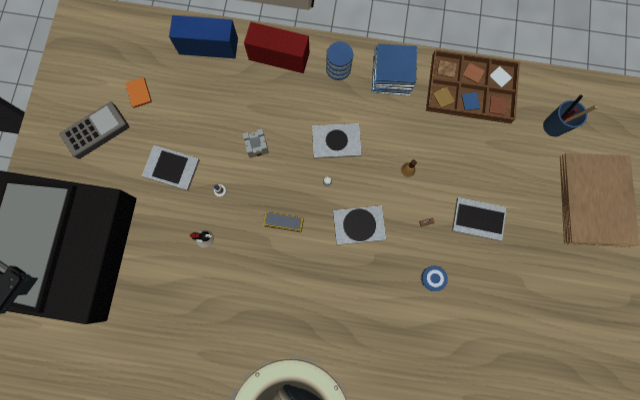

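View pics/scene0.png

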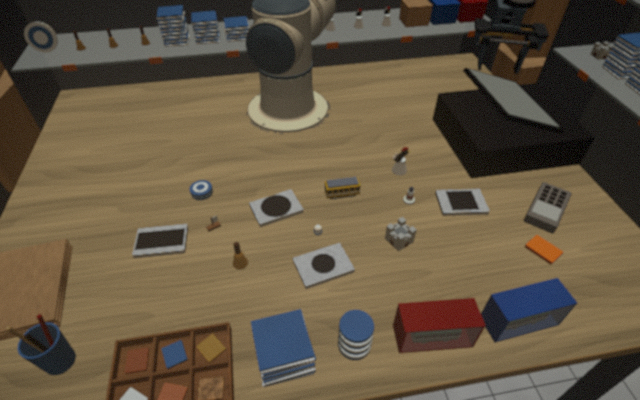

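The top view shows the tram at (284,221), castle (256,142), bell (409,168) and tin (435,278). The plinths are oblong (480,218), square (170,167), small round (337,140) and large round (360,224), and the rooster is at (203,237). There is also some clutter: a small pot near (219,189), a white cap at (327,181), a brown block at (427,222), and a dark box at the left near the square plinth.

```bash
cat > h.py <<'E'
import numpy as np,cv2
from rig import *
def world(c):
    v,u=np.mgrid[0:400,0:640]; d=c["depth"].astype(float)
    P=np.stack([(u-c["cx"])/c["fx"]*d,(v-c["cy"])/c["fy"]*d,d],-1)
    W=(P-c["t"])@c["R"]; W[d==0]=np.nan
    return W
def proj(c,p):
    q=c["R"]@np.array(p,float)+c["t"]; return c["cx"]+c["fx"]*q[0]/q[2],c["cy"]+c["fy"]*q[1]/q[2]
def onplane(c,uv,z):
    uv=np.asarray(uv,float).reshape(-1,2)
    r=np.c_[(uv[:,0]-c["cx"])/c["fx"],(uv[:,1]-c["cy"])/c["fy"],np.ones(len(uv))]@c["R"]
    o=-c["R"].T@c["t"]; return o+r*((z-o[2])/r[:,2])[:,None]
def rect(xy):
    (a,b),(w,h),t=cv2.minAreaRect(np.asarray(xy,np.float32).reshape(-1,1,2))
    if w<h: w,h,t=h,w,t+90
    return np.round([a,b,w,h,(t+90)%180-90],1)   # long axis angle
def plinth(c,near,r=90):
    """white slab top at z=14 near xy: (slab rect, felt rect)"""
    S=2.; n=int(2*r*S); g=(np.arange(n)/S-r)
    X,Y=np.meshgrid(near[0]+g,near[1]+g); W=np.stack([X,Y,np.full_like(X,14.)],-1)
    q=W@c["R"].T+c["t"]; mu=(c["cx"]+c["fx"]*q[...,0]/q[...,2]).astype(np.float32); mv=(c["cy"]+c["fy"]*q[...,1]/q[...,2]).astype(np.float32)
    im=cv2.remap(c["image"],mu,mv,cv2.INTER_LINEAR); hsv=cv2.cvtColor(im,cv2.COLOR_RGB2HSV)
    def big(m):
        k,l,s,ce=cv2.connectedComponentsWithStats(m.astype(np.uint8))
        i=1+np.argmax(s[1:,4]); return l==i
    m=big((hsv[...,1]<50)&(hsv[...,2]>105)); ys,xs=np.nonzero(m)
    hull=cv2.fillConvexPoly(np.zeros((n,n),np.uint8),cv2.convexHull(np.c_[xs,ys].astype(np.int32)),1)
    f=big((hull>0)&(hsv[...,2]<90)); fy,fx=np.nonzero(f)
    tow=lambda xs,ys:np.c_[near[0]-r+xs/S,near[1]-r+ys/S]
    return rect(tow(xs,ys)),rect(tow(fx,fy)),tow(fx,fy).mean(0).round(1),np.sqrt(f.sum()/S/S).round(1),im
E
python3 - <<'E'
from h import *
pl=dict(oblong=(530,-379),small=(671,-3),square=(536,394),large=(467,-91))
for n in["top","scene"]:
    c=camera(n);W=world(c)
    for k,p in pl.items():
        a,b,m,s,im=plinth(c,p); cv2.imwrite(f"pics/{n}_{k}.png",im[:,:,::-1])
        u,v=proj(c,(p[0]+35,p[1],14)); print(n,k,a,b,m,s,"surf z",np.nanmedian(W[int(v)-2:int(v)+3,int(u)-2:int(u)+3,2]).round(1))
    for k,z in dict(tram=48,bell=74,castle=48,tin=22).items():
        for d in silhouettes(c,k)[:2]:
            w=W[d["region"]]; h=w[w[:,2]>6]; t=h[h[:,2]>np.nanpercentile(h[:,2],95)-5] if len(h) else h
            print(n,k,round(d["confidence"],2),len(w),"zmax",np.nanpercentile(w[:,2],97).round(1),"all",rect(h[:,:2]) if len(h) else 0,"top",t.mean(0).round(1) if len(t) else 0, rect(t[:,:2]) if len(t)>3 else 0)
    o=W[(W[...,2]>60)&(W[...,0]>250)&(W[...,0]<750)&(W[...,1]>380)&(W[...,1]<600)]
    print("obst",n,len(o),np.nanmin(o,0) if len(o) else 0,np.nanmax(o,0) if len(o) else 0)
E
```

```text
top oblong [ 528.9 -379.6  121.6   87.6   87.1] [ 529.6 -380.   112.    53.4   87.1] [ 529.5 -380. ] 76.5 surf z 15.0
top small [671.5  -5.2 122.1  88.4 -78.1] [672.3  -5.2  54.4  54.2 -68.7] [672.3  -5.3] 48.3 surf z 15.4
top square [536.8 392.9 121.4  87.5  81.9] [537.2 392.7  70.   69.4  82. ] [537.3 392.8] 68.9 surf z 15.1
top large [468.2 -92.  122.1  87.5 -75.3] [468.6 -92.1  78.8  77.8 -45. ] [468.5 -92.2] 69.5 surf z 14.5
top tram 0.69 611 zmax 51.7 all [445.1  89.7  92.   34.3  89.6] top [444.9  90.2  49. ] [445.2  89.9  81.3  28.  -89.9]
top bell 0.77 174 zmax 75.2 all [ 623.2 -191.2   31.9   23.4   56.7] top [ 627.2 -193.6   73.5] [ 627.2 -194.2   12.5   11.7  -39.4]
top castle 0.69 530 zmax 51.1 all [628.2 191.8  51.7  50.4  24.8] top [626.9 192.1  48.6] [627.9 191.9  50.1  49.7  24.4]
top tin 0.71 558 zmax 26.3 all [ 370.9 -284.2   59.8   58.2  -80.9] top [ 370.4 -283.5   23.4] [ 370.5 -283.4   57.2   56.8  -49.1]
obst top 8077 [250.01860069 457.43723514  60.00979862] [451.76053801 599.99678111 335.74177287]
scene oblong [ 530.  -377.8  122.7   87.9   86.9] [ 528.7 -378.
[... 439 characters left out ...]
92.1  38.2 -89.4] top [448.1  89.8  47.7] [447.2  89.   81.8  34.5  85.7]
scene bell 0.69 270 zmax 74.1 all [ 633.6 -193.    30.6   22.5  -88.8] top [ 629.8 -193.3   72.5] [ 629.1 -193.3   12.    10.6   -2.5]
scene castle 0.76 648 zmax 49.0 all [629.3 190.6  52.3  51.9  23. ] top [631.3 189.   47.3] [629.7 190.5  50.8  49.9  23.8]
scene castle 0.33 269 zmax 74.1 all [ 633.9 -193.    30.8   22.1  -86.6] top [ 629.8 -193.3   72.5] [ 629.1 -193.3   12.    10.6   -2.5]
scene tin 0.6 401 zmax 24.4 all [ 372.2 -284.3   61.3   58.3    3. ] top [ 372.9 -284.6   21.9] [ 371.2 -284.8   60.5   58.7  -17.1]
obst scene 5138 [250.00177644 455.7304343   60.05583779] [455.77358393 599.99621772 411.86706626]
```

Both cameras agree to about 2 mm, and the felt sizes confirm which plinth is which. Next is a small planner that turns a target grasp pose into row numbers.

```bash
cat > p.py <<'E'
import numpy as np,sys,json
from scipy.spatial.transform import Rotation as Ro
from rig import read_state,grip_point_offset as G
# usage: p.py x y zgrasp theta n [...]: theta=yaw of closing axis (deg)
s=read_state(); R=Ro.from_rotvec(s["tcp_rot"]).as_matrix()
th=np.degrees(np.arctan2(R[1,1],R[0,1])); p=s["tool_pos"].copy() if hasattr(s["tool_pos"],"copy") else np.array(s["tool_pos"]); p=np.array(p)
print("now grasp",(p+R[:,2]*G).round(1),"th",th.round(2),"tilt z",R[:,2].round(4),"w",round(s["gripper_width"],1),"gf",round(s["gripper_force"],1),"t",round(s["time_s"],2))
p=p+np.array([0,0,-G])
a=[float(x) for x in sys.argv[1:]]
for i in range(0,len(a),5):
    q=np.array(a[i:i+3]); t=a[i+3]; n=int(a[i+4]); d=(t-th+90)%180-90 
    th1=th+d; p0=p.copy(); th0=th; rows=[]
    w=np.arange(1,n+1.); w=np.minimum(np.minimum(w,n+1-w),3) ; f=np.cumsum(w)/w.sum()
    for k in range(n):
        tgt=p0+(q-p0)*f[k]; tt=th0+d*f[k]
        y=np.array([np.cos(np.radians(th)),np.sin(np.radians(th)),0]); z=np.array([0,0,-1.]); x=np.cross(y,z)
        dec=1 if k<n-1 else 2
        sh=[round(float((tgt-p)@e)/10,dec)+0. for e in(x,y,z)]; tw=round(th-tt,1)+0.
        p=p+10*(sh[0]*x+sh[1]*y+sh[2]*z); th-=tw; rows.append([sh,tw])
    print(json.dumps(rows),p.round(1),round(th,1))
E
python3 p.py 446 89.5 200 0 16 446 89.5 27 0 6
```

```text
now grasp [240.4 576.9 232.7] th 67.38 tilt z [-0.  0. -1.] w 91.3 gf 0.0 t 1.5
[[[-0.9, -0.9, 0.1], 1.6], [[-1.8, -1.7, 0.1], 3.2], [[-3.0, -2.4, 0.3], 4.8], [[-3.0, -2.2, 0.2], 4.8], [[-3.3, -1.9, 0.2], 4.9], [[-3.4, -1.6, 0.3], 4.8], [[-3.6, -1.3, 0.2], 4.8], [[-3.6, -1.0, 0.2], 4.8], [[-3.7, -0.7, 0.3], 4.8], [[-3.8, -0.4, 0.2], 4.8], [[-3.8, -0.1, 0.2], 4.8], [[-3.7, 0.2, 0.3], 4.8], [[-3.8, 0.6, 0.2], 4.9], [[-3.6, 0.9, 0.2], 4.8], [[-2.4, 0.7, 0.2], 3.2], [[-1.21, 0.51, 0.07], 1.6]] [446.   89.5 200. ] -0.0
[[[0.0, 0.0, 1.4], 0.0], [[0.0, 0.0, 2.9], 0.0], [[0.0, 0.0, 4.4], 0.0], [[0.0, 0.0, 4.3], 0.0], [[0.0, 0.0, 2.9], 0.0], [[0.0, 0.0, 1.4], 0.0]] [446.   89.5  27. ] -0.0
```

>>> send_rows(motion=[[9.1,[-0.9,-0.9,0.1],1.6],[9.1,[-1.8,-1.7,0.1],3.2],[9.1,[-3.0,-2.4,0.3],4.8],[9.1,[-3.0,-2.2,0.2],4.8],[9.1,[-3.3,-1.9,0.2],4.9],[9.1,[-3.4,-1.6,0.3],4.8],[9.1,[-3.6,-1.3,0.2],4.8],[9.1,[-3.6,-1.0,0.2],4.8]])

```text
time_s: 2.5
tool_pos: [343.4, 331.5, 388.7]
tcp_rot: [1.488, 2.766, 0.0]
ft_force: [1.1, 0.6, -0.0]
gripper_width: 91.1
gripper_force: 0.0
```

>>> send_rows(motion=[[9.1,[-3.7,-0.7,0.3],4.8],[9.1,[-3.8,-0.4,0.2],4.8],[9.1,[-3.8,-0.1,0.2],4.8],[9.1,[-3.7,0.2,0.3],4.8],[9.1,[-3.8,0.6,0.2],4.9],[9.1,[-3.6,0.9,0.2],4.8],[9.1,[-2.4,0.7,0.2],3.2],[9.1,[-1.2,0.5,0.1],1.6]])

```text
time_s: 3.5
tool_pos: [445.9, 88.3, 371.7]
tcp_rot: [2.226, 2.217, -0.0]
ft_force: [-0.5, 0.9, 0.9]
gripper_width: 91.3
gripper_force: 0.0
```

```bash
python3 p.py 446 89.5 90 0 4; python3 - <<'E'
from h import *
c=camera("wrist"); cv2.imwrite("pics/w1.png",c["image"][:,:,::-1]);W=world(c)
for d in silhouettes(c,"tram")[:1]:
    w=W[d["region"]]; h=w[w[:,2]>6]; t=h[h[:,2]>44]
    print(len(w),"zmax",np.nanpercentile(w[:,2],97).round(1),rect(h[:,:2]),rect(t[:,:2]))
E
```

```text
now grasp [445.9  88.2 199.7] th -0.22 tilt z [ 0.e+00 -1.e-04 -1.e+00] w 91.3 gf 0.0 t 3.5
[[[0.0, 0.0, 1.8], 0.0], [[0.1, 0.0, 3.7], -0.1], [[0.0, 0.0, 3.6], -0.1], [[0.02, 0.01, 1.87], 0.0]] [446.   89.5  90. ] -0.0
3401 zmax 49.4 [443.1  91.4  91.3  34.6  89.9] [443.3  91.5  83.   28.7 -89.7]
```

>>> send_rows(motion=[[9.1,[0.0,0.0,1.8],0.0],[9.1,[0.0,0.0,3.8],0.0],[9.1,[0.0,0.0,4.5],0.0],[9.1,[0.0,0.0,4.0],0.0],[9.1,[0.0,0.0,2.2],0.0],[9.1,[0.0,0.0,1.1],0.0],[3.0,[0,0,0],0],[3.0,[0,0,0],0]], newtons=15)

```text
time_s: 4.6
tool_pos: [446.1, 89.9, 198.5]
tcp_rot: [2.221, 2.221, 0.001]
ft_force: [-0.1, 0.1, 0.7]
gripper_width: 73.9
gripper_force: 0.0
```

>>> send_rows(motion=[[3.0,[0,0,0],0],[3.0,[0,0,0],0],[3.0,[0,0,0],0],[3.0,[0,0,0],0]])

```text
time_s: 5.1
tool_pos: [445.8, 89.6, 197.8]
tcp_rot: [-2.222, -2.221, 0.0]
ft_force: [0.3, 0.1, 0.7]
gripper_width: 34.1
gripper_force: 6.2
```

```bash
python3 p.py 446 89.5 130 0 4 529 -379.5 130 -2.9 16  529 -379.5 70 -2.9 3
```

```text
now grasp [445.8  89.6  25.8] th -0.02 tilt z [-2.e-04 -0.e+00 -1.e+00] w 34.1 gf 6.2 t 5.1
[[[0.0, 0.0, -1.7], 0.0], [[0.0, 0.0, -3.5], 0.0], [[0.0, 0.0, -3.5], 0.0], [[-0.01, 0.02, -1.72], 0.0]] [446.   89.5 130. ] -0.0
[[[-1.1, 0.2, 0.0], 0.1], [[-2.2, 0.4, 0.0], 0.1], [[-3.4, 0.6, 0.0], 0.2], [[-3.3, 0.6, 0.0], 0.2], [[-3.4, 0.6, 0.0], 0.2], [[-3.3, 0.7, 0.0], 0.2], [[-3.4, 0.6, 0.0], 0.2], [[-3.3, 0.7, 0.0], 0.2], [[-3.3, 0.7, 0.0], 0.2], [[-3.4, 0.7, 0.0], 0.2], [[-3.3, 0.7, 0.0], 0.3], [[-3.3, 0.7, 0.0], 0.2], [[-3.3, 0.7, 0.0], 0.2], [[-3.4, 0.8, 0.0], 0.2], [[-2.2, 0.5, 0.0], 0.1], [[-1.08, 0.2, 0.0], 0.1]] [ 529.  -379.4  130. ] -2.9
[[[0.0, 0.0, 1.5], 0.0], [[0.0, 0.0, 3.0], 0.0], [[0.0, 0.0, 1.5], 0.0]] [ 529.  -379.4   70. ] -2.9
```

>>> send_rows(motion=[[3.0,[0,0,0],0],[3.0,[0,0,0],0],[3.0,[0.0,0.0,-1.7],0.0],[3.0,[0.0,0.0,-3.5],0.0],[3.0,[0.0,0.0,-3.5],0.0],[3.0,[0,0,-1.7],0.0]])

```text
time_s: 5.85
tool_pos: [446.1, 89.7, 303.3]
tcp_rot: [2.221, 2.22, 0.002]
ft_force: [0.5, 0.9, -2.5]
gripper_width: 34.0
gripper_force: 15.0
```

>>> send_rows(motion=[[3.0,[-1.1,0.2,0.0],0.1],[3.0,[-2.2,0.4,0.0],0.1],[3.0,[-3.4,0.6,0.0],0.2],[3.0,[-3.3,0.6,0.0],0.2],[3.0,[-3.4,0.6,0.0],0.2],[3.0,[-3.3,0.7,0.0],0.2],[3.0,[-3.4,0.6,0.0],0.2],[3.0,[-3.3,0.7,0.0],0.2]])

```text
time_s: 6.85
tool_pos: [487.0, -146.7, 300.3]
tcp_rot: [-2.248, -2.192, 0.001]
ft_force: [0.6, -0.0, -1.2]
gripper_width: 33.8
gripper_force: 15.0
```

>>> send_rows(motion=[[3.0,[-3.3,0.7,0.0],0.2],[3.0,[-3.4,0.7,0.0],0.2],[3.0,[-3.3,0.7,0.0],0.3],[3.0,[-3.3,0.7,0.0],0.2],[3.0,[-3.3,0.7,0.0],0.2],[3.0,[-3.4,0.8,0.0],0.2],[3.0,[-2.2,0.5,0.0],0.1],[3.0,[-1.1,0.2,0.0],0.1]])

```text
time_s: 7.85
tool_pos: [528.2, -381.0, 300.0]
tcp_rot: [-2.277, -2.162, 0.0]
ft_force: [-0.0, 0.4, -1.5]
gripper_width: 33.9
gripper_force: 15.0
```

>>> send_rows(motion=[[3.0,[0.0,0.0,1.5],0.0],[3.0,[0.0,0.0,3.0],0.0],[3.0,[0.0,0.0,1.5],0.0],[3.0,[0,0,0],0],[3.0,[0,0,0],0]])

```text
time_s: 8.48
tool_pos: [529.1, -379.4, 242.4]
tcp_rot: [2.276, 2.164, 0.0]
ft_force: [-0.1, 0.3, -0.9]
gripper_width: 33.8
gripper_force: 15.0
```

```bash
python3 p.py 529.3 -379.6 40.5 -2.9 4; python3 - <<'E'
from h import *
for n in ["top","wrist"]:
    c=camera(n);W=world(c); cv2.imwrite(f"pics/{n}2.png",c["image"][:,:,::-1])
    for d in silhouettes(c,"tram")[:1]:
        w=W[d["region"]]; h=w[w[:,2]>46]
        print(n,d["confidence"],len(w),np.nanpercentile(w[:,2],[5,95]).round(1),rect(h[:,:2]))
E
```

```text
now grasp [ 529.2 -379.5   70.4] th -2.9 tilt z [ 7.e-04 -6.e-04 -1.e+00] w 33.8 gf 15.0 t 8.47
[[[0.0, 0.0, 0.5], 0.0], [[0.0, 0.0, 1.0], 0.0], [[0.0, 0.0, 1.0], 0.0], [[-0.02, 0.02, 0.49], 0.0]] [ 529.3 -379.6   40.5] -2.9
wrist 0.67 10688 [73.7 93.9] [ 528.8 -371.8   79.6   34.2   87.2]
```

>>> send_rows(motion=[[3.0,[0.0,0.0,0.5],0.0],[3.0,[0.0,0.0,1.0],0.0],[3.0,[0.0,0.0,1.0],0.0],[3.0,[0,0,0.4],0.0],[3.0,[0,0,0.1],0],[3.0,[0,0,0.05],0],[3.0,[0,0,0],0]])

```text
time_s: 9.55
tool_pos: [528.7, -379.4, 211.4]
tcp_rot: [-2.277, -2.164, 0.0]
ft_force: [-3.5, 1.7, 5.1]
gripper_width: 34.6
gripper_force: 15.0
```

```bash
python3 p.py ; python3 - <<'E'
from h import *
for n in ["top","scene","wrist"]:
    c=camera(n);W=world(c); cv2.imwrite(f"pics/{n}3.png",c["image"][:,:,::-1])
    for d in silhouettes(c,"tram")[:1]:
        w=W[d["region"]]; h=w[w[:,2]>46]
        print(n,d["confidence"],len(w),np.nanpercentile(w[:,2],[5,95]).round(1),rect(h[:,:2]))
E
```

```text
now grasp [ 528.7 -379.3   39.4] th -2.92 tilt z [-3.e-04  3.e-04 -1.e+00] w 34.6 gf 15.0 t 9.55
scene 0.78 316 [22.1 63.1] [ 533.5 -348.3   35.3   30.9   -4. ]
wrist 0.98 10676 [43.6 63.1] [ 528.3 -371.3   79.4   34.1   87.2]
```

View pics/wrist3.png

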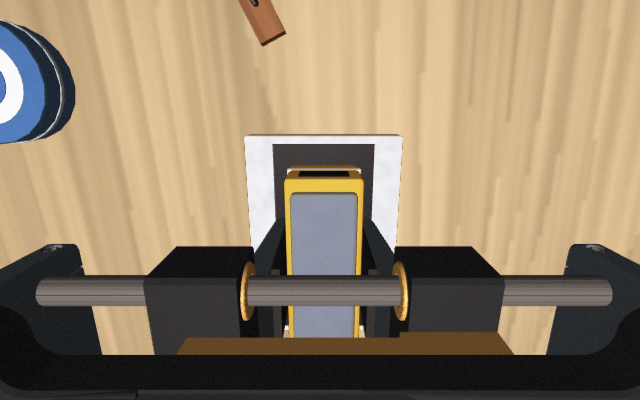

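The wrist view shows the tram's roof at (325,260), lying parallel inside the dark felt (273–375 wide). It has made contact at 5 N. I'll release it and go for the bell.

>>> send_rows(motion=[[5.0,[0,0,0],0.0],[6.0,[0,0,0],0.0],[6.0,[0,0,0],0.0],[6.0,[0,0,0],0.0],[6.0,[0,0,-1.7],0.0],[6.0,[0,0,-3.4],0.0],[6.0,[0,0,-3.4],0.0],[6.0,[0,0,-1.7],0.0]])

```text
time_s: 10.85
tool_pos: [529.1, -379.7, 316.0]
tcp_rot: [2.275, 2.162, 0.0]
ft_force: [-0.6, 0.0, 0.9]
gripper_width: 59.6
gripper_force: 0.0
```

```bash
python3 p.py 628.2 -193.8 140 -2.9 8 628.2 -193.8 58 -2.9 4;  python3 - <<'E'
from h import *
for n in ["wrist"]:
    c=camera(n);W=world(c); cv2.imwrite(f"pics/{n}4.png",c["image"][:,:,::-1])
    for d in silhouettes(c,"tram")[:1]:
        w=W[d["region"]]; h=w[w[:,2]>46]
        print(n,d["confidence"],len(w),np.nanpercentile(w[:,2],[5,95]).round(1),rect(h[:,:2]))
    a,b,m,s,im=plinth(c,(529,-379)); print(a,b,m,s)
E
```

```text
now grasp [ 529.5 -380.1  144. ] th -2.92 tilt z [ 0.0023 -0.0021 -1.    ] w 59.6 gf 0.0 t 10.85
[[[1.1, 0.5, 0.0], 0.0], [[2.1, 1.0, 0.1], 0.0], [[3.2, 1.5, 0.0], 0.0], [[3.1, 1.5, 0.1], 0.0], [[3.2, 1.5, 0.1], 0.0], [[3.2, 1.5, 0.0], 0.0], [[2.1, 1.0, 0.1], 0.0], [[1.07, 0.45, 0.0], 0.0]] [ 628.2 -193.8  140. ] -2.9
[[[0.0, 0.0, 1.4], 0.0], [[0.0, 0.0, 2.7], 0.0], [[0.0, 0.0, 2.7], 0.0], [[0.0, 0.0, 1.4], 0.0]] [ 628.2 -193.8   58. ] -2.9
wrist 0.71 5263 [54.8 63.2] [ 527.8 -377.5   91.3   34.6   87.2]
[ 527.5 -378.5  120.2   84.2   87. ] [ 527.7 -378.9  110.8   53.2   87. ] [ 527.9 -368.1] 42.2
```

The wrist camera puts the tram about 1 mm from the felt centre with its angle matching at 87.2° vs 87.0°. On to the bell.

>>> send_rows(motion=[[6.0,[1.1,0.5,0.0],0.0],[6.0,[2.1,1.0,0.1],0.0],[6.0,[3.2,1.5,0.0],0.0],[6.0,[3.1,1.5,0.1],0.0],[6.0,[3.2,1.5,0.1],0.0],[6.0,[3.2,1.5,0.0],0.0],[6.0,[2.1,1.0,0.1],0.0],[6.0,[1.1,0.5,0.0],0.0]])

```text
time_s: 11.95
tool_pos: [629.0, -191.6, 308.5]
tcp_rot: [-2.275, -2.165, 0.001]
ft_force: [-0.5, -0.8, -0.5]
gripper_width: 59.8
gripper_force: 0.0
```

>>> send_rows(motion=[[6.0,[0.0,0.0,0],0.0],[6.0,[0.0,0.0,1.0],0.0]])

```text
time_s: 12.2
tool_pos: [628.3, -194.2, 299.4]
tcp_rot: [2.277, 2.162, 0.001]
ft_force: [-1.2, -0.2, -0.2]
gripper_width: 59.9
gripper_force: 0.0
```

```bash
python3 p.py 628.2 -193.8 58 -2.9 4;  python3 - <<'E'
from h import *
for n in ["wrist","top"]:
    c=camera(n);W=world(c); cv2.imwrite(f"pics/{n}5.png",c["image"][:,:,::-1])
    for k,z in (("bell",60),("tram",46)):
      for d in silhouettes(c,k)[:1]:
        w=W[d["region"]]; h=w[w[:,2]>z]
        print(n,k,d["confidence"],len(w),np.nanpercentile(w[:,2],[5,95]).round(1),rect(h[:,:2]),h[:,:2].mean(0))
E
```

```text
now grasp [ 628.5 -194.4  127.4] th -2.96 tilt z [ 1.1e-03 -7.0e-04 -1.0e+00] w 59.9 gf 0.0 t 12.2
[[[0.0, 0.0, 1.2], 0.0], [[0.0, 0.0, 2.3], 0.0], [[0.0, 0.0, 2.3], -0.1], [[0.04, -0.02, 1.14], 0.0]] [ 628.2 -193.8   58. ] -2.9
wrist bell 0.64 1699 [ 4.7 74.3] [ 625.  -192.8   14.1   13.    85.2] [ 625.36752238 -190.94800971]
```

View pics/wrist5.png

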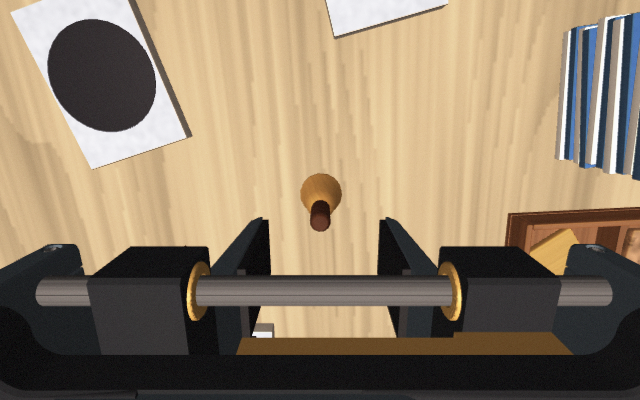

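The wrist view shows the bell at (320,200), centred between the open fingers. I'll descend and grip the handle.

>>> send_rows(motion=[[6.0,[0.0,0.0,1.2],0.0],[6.0,[0.0,0.0,2.3],0.0],[6.0,[0.0,0.0,2.3],0],[6,[0.03,-0.05,1.1],0.0],[1.0,[0,0,0],0],[1.0,[0,0,0],0],[1.0,[0,0,0],0],[1.0,[0,0,0],0]])

```text
time_s: 13.5
tool_pos: [628.1, -193.0, 230.8]
tcp_rot: [2.277, 2.164, 0.001]
ft_force: [-0.5, -0.2, 0.0]
gripper_width: 22.7
gripper_force: 0.0
```

>>> send_rows(motion=[[1.0,[0,0,0],0],[1.0,[0,0,0],0],[1.0,[0,0,0],0]])

```text
time_s: 13.88
tool_pos: [628.0, -193.0, 230.2]
tcp_rot: [-2.277, -2.164, 0.0]
ft_force: [-0.4, 0.4, 0.1]
gripper_width: 13.3
gripper_force: 15.0
```

```bash
python3 p.py 628.2 -193.8 130 -2.9 5 672.1 -4.7 130 -2.9 8 672.1 -4.7 77 -2.9 4
```

```text
now grasp [ 628.  -193.    58.2] th -2.92 tilt z [-1.e-04  0.e+00 -1.e+00] w 13.3 gf 15.0 t 13.88
[[[0.0, 0.0, -0.8], 0.0], [[0.0, 0.0, -1.6], 0.0], [[-0.1, 0.0, -2.4], 0.0], [[0.0, 0.0, -1.6], 0.0], [[0.02, 0.03, -0.78], 0.0]] [ 628.2 -193.8  130. ] -2.9
[[[1.1, 0.2, 0.0], 0.0], [[2.1, 0.4, 0.0], 0.0], [[3.2, 0.5, 0.0], 0.0], [[3.2, 0.6, 0.0], 0.0], [[3.1, 0.6, 0.0], 0.0], [[3.2, 0.5, 0.0], 0.0], [[2.1, 0.4, 0.0], 0.0], [[1.11, 0.22, 0.0], 0.0]] [672.1  -4.7 130. ] -2.9
[[[0.0, 0.0, 0.9], 0.0], [[0.0, 0.0, 1.7], 0.0], [[0.0, 0.0, 1.8], 0.0], [[0.0, 0.0, 0.9], 0.0]] [672.1  -4.7  77. ] -2.9
```

>>> send_rows(motion=[[1.0,[0.0,0.0,-0.8],0.0],[1.0,[0.0,0.0,-1.6],0.0],[1.0,[0,0.0,-2.4],0.0],[1.0,[0.0,0.0,-1.6],0.0],[1.0,[0,0,-0.8],0.0],[1.0,[0,0,0],0]])

```text
time_s: 14.62
tool_pos: [628.0, -193.0, 302.7]
tcp_rot: [2.277, 2.164, 0.001]
ft_force: [0.4, -0.1, -1.4]
gripper_width: 13.5
gripper_force: 15.0
```

>>> send_rows(motion=[[1.0,[1.1,0.2,0.0],0.0],[1.0,[2.1,0.4,0.0],0.0],[1.0,[3.2,0.5,0.0],0.0],[1.0,[3.2,0.6,0.0],0.0],[1.0,[3.1,0.6,0.0],0.0],[1.0,[3.2,0.5,0.0],0.0],[1.0,[2.1,0.4,0.0],0.0],[1.0,[1.1,0.2,0.0],0.0]])

```text
time_s: 15.62
tool_pos: [671.8, -2.3, 301.9]
tcp_rot: [-2.276, -2.165, 0.0]
ft_force: [-0.2, -0.1, -1.3]
gripper_width: 13.5
gripper_force: 15.0
```

>>> send_rows(motion=[[1.0,[0,0,0],0.0],[1.0,[0.0,0.0,0.9],0.0],[1.0,[0.0,0.0,1.7],0.0],[1.0,[0.0,0.0,1.7],0.0],[1.0,[0.0,0.0,0.8],0.0],[1.0,[0,0,0],0.0]])

```text
time_s: 16.38
tool_pos: [671.5, -4.1, 250.3]
tcp_rot: [-2.277, -2.163, 0.002]
ft_force: [0.1, 0.1, -0.2]
gripper_width: 13.2
gripper_force: 15.0
```

```bash
python3 p.py 672.1 -3.9 72.5 -2.9 3;  python3 - <<'E'
from h import *
for n in ["wrist","top","scene"]:
    c=camera(n);W=world(c); cv2.imwrite(f"pics/{n}6.png",c["image"][:,:,::-1])
    for k,z in (("bell",60),("tram",46)):
      for d in silhouettes(c,k)[:1]:
        w=W[d["region"]]; h=w[w[:,2]>z]
        print(n,k,d["confidence"],len(w),np.nanpercentile(w[:,2],[5,95]).round(1),rect(h[:,:2]) if len(h) else 0)
    if n!="scene" : print(plinth(c,(529,-379.5))[:2])
E
```

```text
now grasp [671.2  -4.1  78.3] th -2.93 tilt z [-1.5e-03  1.0e-04 -1.0e+00] w 13.2 gf 15.0 t 16.38
[[[0.0, 0.0, 0.1], 0.0], [[0.0, 0.0, 0.3], 0.0], [[0.02, 0.06, 0.18], 0.0]] [672.1  -3.9  72.5] -2.9
wrist bell 0.68 2298 [25.2 93.4] [671.9   5.7  23.   17.   -3. ]Traceback (most recent call last):
  File "<stdin>", line 8, in <module>
  File "h.py", line 27, in plinth
    m=big((hsv[...,1]<50)&(hsv[...,2]>105)); ys,xs=np.nonzero(m)
  File "h.py", line 26, in big
    i=1+np.argmax(s[1:,4]); return l==i
        ~~~~~~~~~^^^^^^^^^
    return _wrapfunc(a, 'argmax', axis=axis, out=out, **kwds)
    return bound(*args, **kwds)
ValueError: attempt to get argmax of an empty sequence
```

View pics/wrist6.png

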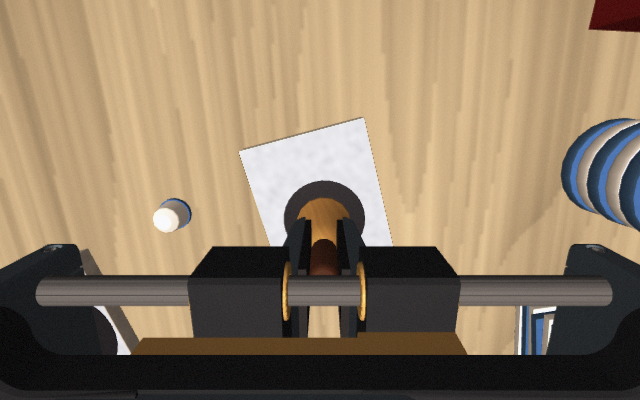

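The bell (324,215) is centred over the felt disc, which spans 285–365. I'll lower and release.

>>> send_rows(motion=[[1.0,[0.0,0.03,0.2],0.0],[1.0,[0.0,0,0.25],0.0],[1.0,[0,0,0.1],0.0],[1.0,[0,0,0.05],0.0],[1.0,[0,0,0.05],0.0],[1.0,[0,0,0],0.0]])

```text
time_s: 17.27
tool_pos: [672.0, -4.0, 244.7]
tcp_rot: [2.277, 2.164, -0.0]
ft_force: [0.3, -0.6, -1.2]
gripper_width: 13.7
gripper_force: 15.0
```

```bash
python3 p.py 628.5 191.2 200 24.2 10; python3 -c "
from rig import *;print(read_state()['ft_force'])"
```

```text
now grasp [672.   -4.   72.7] th -2.92 tilt z [-0. -0. -1.] w 13.7 gf 15.0 t 17.27
[[[0.8, -0.2, -0.5], -1.1], [[1.6, -0.4, -1.1], -2.3], [[2.5, -0.6, -1.6], -3.4], [[2.4, -0.3, -1.6], -3.4], [[2.5, -0.3, -1.6], -3.4], [[2.5, 0.0, -1.6], -3.4], [[2.5, 0.0, -1.5], -3.3], [[2.5, 0.2, -1.6], -3.4], [[1.7, 0.3, -1.1], -2.3], [[0.78, 0.12, -0.53], -1.1]] [628.5 191.2 200. ] 24.2
[ 0.29438341 -0.55007625 -1.18081598]
```

>>> send_rows(motion=[[1.0,[0.0,0,0.04],0.0],[1.0,[0,0,0.03],0.0],[1.0,[0,0,0],0.0],[2.5,[0,0,0],0.0],[4.0,[0,0,0],0.0],[6.0,[0,0,0],0.0],[6.0,[0,0,0],0.0],[6.0,[0,0,-1.0],0.0]])

```text
time_s: 18.27
tool_pos: [671.7, -4.0, 253.7]
tcp_rot: [-2.277, -2.163, 0.002]
ft_force: [-0.5, 0.4, 0.0]
gripper_width: 59.2
gripper_force: 0.0
```

>>> send_rows(motion=[[6.0,[0,0,-2.5],0.0],[6.0,[0,0,-3.5],0.0],[6.0,[0,0,-3.5],0.0],[8.0,[0,0,-1.5],0.0],[9.1,[0,0,-0.5],0]])

```text
time_s: 18.9
tool_pos: [672.0, -4.0, 369.7]
tcp_rot: [2.277, 2.164, 0.001]
ft_force: [-0.3, 0.7, 0.6]
gripper_width: 77.2
gripper_force: 0.0
```

```bash
python3 p.py 628.5 191.2 150 24.2 10 628.5 191.2 23 24.2 6;  python3 - <<'E'
from h import *
c=camera("wrist");W=world(c); cv2.imwrite(f"pics/w7.png",c["image"][:,:,::-1])
for d in silhouettes(c,"bell")[:1]:
        w=W[d["region"]]; h=w[w[:,2]>70]
        print(d["confidence"],len(w),np.nanpercentile(w[:,2],[5,95]).round(1),rect(h[:,:2]) if len(h) else 0)
print(plinth(c,(672,-4.7))[:4])
E
```

```text
now grasp [672.1  -4.1 197.7] th -2.92 tilt z [ 9.e-04 -1.e-04 -1.e+00] w 77.2 gf 0.0 t 18.9
[[[0.8, -0.2, 0.2], -1.1], [[1.6, -0.4, 0.4], -2.3], [[2.5, -0.6, 0.6], -3.4], [[2.4, -0.3, 0.6], -3.4], [[2.5, -0.3, 0.6], -3.4], [[2.5, 0.0, 0.6], -3.4], [[2.5, 0.0, 0.6], -3.3], [[2.5, 0.2, 0.6], -3.4], [[1.7, 0.3, 0.4], -2.3], [[0.78, 0.13, 0.17], -1.1]] [628.6 191.2 150. ] 24.2
[[[0.0, 0.0, 1.1], 0.0], [[0.0, 0.0, 2.1], 0.0], [[0.0, 0.0, 3.1], 0.0], [[0.0, 0.0, 3.2], 0.0], [[0.0, 0.0, 2.1], 0.0], [[0.0, 0.0, 1.1], 0.0]] [628.6 191.2  23. ] 24.2
0.95 1037 [20.  88.4] [670.4  -2.8  12.9  11.9  -9. ]
(array([670.3,  -4.2, 120.5,  84.2, -78. ]), array([670.5,  -4.2,  54.4,  54.4,  73.3]), array([670.6,  -3.9]), np.float64(37.0))
```

The bell stands at full height, about 1 mm off the felt centre. Next is the castle.

>>> send_rows(motion=[[9.1,[0.8,-0.2,0.2],-1.1],[9.1,[1.6,-0.4,0.4],-2.3],[9.1,[2.5,-0.6,0.6],-3.4],[9.1,[2.4,-0.3,0.6],-3.4],[9.1,[2.5,-0.3,0.6],-3.4],[9.1,[2.5,0.0,0.6],-3.4],[9.1,[2.5,0.0,0.6],-3.3],[9.1,[2.5,0.2,0.6],-3.4]])

```text
time_s: 20.0
tool_pos: [632.8, 168.9, 326.5]
tcp_rot: [-1.777, -2.59, 0.0]
ft_force: [-0.2, 0.3, 0.2]
gripper_width: 90.9
gripper_force: 0.0
```

>>> send_rows(motion=[[9.1,[1.7,0.3,0.4],-2.3],[9.1,[0.8,0.1,0.2],-1.1],[9.1,[0,0,0],0],[9.1,[0,0,0],0]])

```text
time_s: 20.5
tool_pos: [628.4, 190.7, 321.2]
tcp_rot: [1.708, 2.636, 0.0]
ft_force: [0.2, -0.7, -0.5]
gripper_width: 90.7
gripper_force: 0.0
```

```bash
python3 p.py 628.5 191.2 23 24.2 6;  python3 - <<'E'
from h import *
for n in ["wrist","top","scene"]:
    c=camera(n);W=world(c); cv2.imwrite(f"pics/{n}8.png",c["image"][:,:,::-1])
    for k,z in (("castle",30),("bell",75),("tram",46)):
      for d in silhouettes(c,k)[:1]:
        w=W[d["region"]]; h=w[w[:,2]>z]
        print(n,k,d["confidence"],len(w),np.nanpercentile(w[:,2],[5,95]).round(1),rect(h[:,:2]) if len(h) else 0)
E
```

```text
now grasp [628.5 190.7 149.2] th 24.13 tilt z [ 3.e-04 -1.e-04 -1.e+00] w 90.7 gf 0.0 t 20.5
[[[0.0, 0.0, 1.1], 0.0], [[0.0, 0.0, 2.1], 0.0], [[0.0, 0.0, 3.1], 0.0], [[0.0, 0.0, 3.2], -0.1], [[0.0, 0.0, 2.1], 0.0], [[0.04, 0.03, 1.02], 0.0]] [628.5 191.2  23. ] 24.2
wrist castle 0.74 4296 [12.4 48.8] [626.1 192.7  50.6  49.7 -65.7]
wrist bell 0.61 4299 [11.6 48.8] 0
top bell 0.48 181 [19.6 89.5] [672.1  -5.2  12.3  10.3  76.8]
top tram 0.62 676 [32.8 65. ] [ 529.6 -377.7   93.2   33.8   87.1]
scene castle 0.61 696 [ 4.3 48.6] [628.5 191.3  53.3  52.2 -66.3]
scene bell 0.68 265 [18.2 86.7] [675.9  -5.3  13.1  11.1  79.4]
scene tram 0.61 901 [20.4 63.1] [ 532.3 -378.5   92.5   34.    88.1]
```

View pics/wrist8.png

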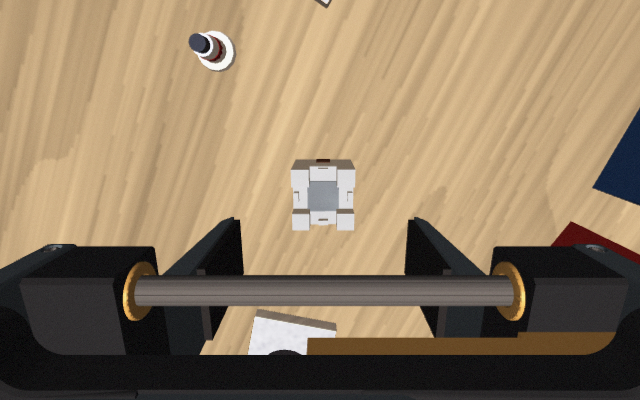

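The castle (322,195) is square to the fingers and centred. Before descending, I'll check the height of the red box near the gripper body, and the surroundings of the square plinth.

```bash
python3 - <<'E'
from h import *
c=np.load("top0.npz");W=world(c)
for p,th in(((628.5,191.2),24.2),((537,393.4),-8),((371,-284),-20),((468.5,-92.2),-20)):
    d=W[...,:2]-p; t=np.radians(th); a=d[...,0]*np.cos(t)+d[...,1]*np.sin(t); b=-d[...,0]*np.sin(t)+d[...,1]*np.cos(t)
    for A,B in((60,17),(105,55)):
        m=(abs(a)<A+10)&(abs(b)<B)&(np.hypot(a,b)>40)
        print(p,A,np.nanmax(W[m][:,2]))
E
```

```text
(628.5, 191.2) 60 6.4607237538870175
(628.5, 191.2) 105 8.03641790296602
(537, 393.4) 60 17.405172428747374
(537, 393.4) 105 103.53761864578487
(371, -284) 60 7.084940761202498
(371, -284) 105 8.263954115666769
(468.5, -92.2) 60 19.901923043054122
(468.5, -92.2) 105 21.555693673052442
```

>>> send_rows(motion=[[9.1,[0.0,0.0,1.1],0.0],[9.1,[0.0,0.0,2.1],0.0],[9.1,[0.04,0.03,3.0],0.0]])

```text
time_s: 21.48
tool_pos: [628.4, 191.8, 258.3]
tcp_rot: [1.706, 2.637, 0.001]
ft_force: [0.4, 0.1, -0.3]
gripper_width: 91.2
gripper_force: 0.0
```

>>> send_rows(motion=[[9.1,[0.0,0.0,3.1],0.0],[9.1,[0.0,-0.03,2.2],0.0],[9.1,[0,0,1.0],0.0],[4.5,[0,0,0],0],[4.5,[0,0,0],0],[4.5,[0,0,0],0],[4.5,[0,0,0],0],[4.5,[0,0,0],0]])

```text
time_s: 22.48
tool_pos: [628.1, 191.7, 196.4]
tcp_rot: [1.707, 2.637, 0.001]
ft_force: [-0.6, -0.1, 5.3]
gripper_width: 49.7
gripper_force: 15.0
```

>>> send_rows(motion=[[4.5,[0,0,0],0],[4.5,[0,0,0],0]])

```text
time_s: 22.72
tool_pos: [628.1, 191.7, 196.4]
tcp_rot: [1.707, 2.637, 0.001]
ft_force: [-2.0, 0.1, 6.6]
gripper_width: 49.5
gripper_force: 15.0
```

```bash
python3 p.py 628.5 191.2 130 24.2 5 537.1 393.4 130 82 11 537.1 393.4 45 82 5; python3 - <<'E'
from h import *
c=np.load("top0.npz");W=world(c)
for p,th in(((537,393.4),82),):
    d=W[...,:2]-p; t=np.radians(th); a=d[...,0]*np.cos(t)+d[...,1]*np.sin(t); b=-d[...,0]*np.sin(t)+d[...,1]*np.cos(t)
    for A,B in((60,17),(105,55)):
        m=(abs(a)<A+10)&(abs(b)<B)&(np.hypot(a,b)>40)
        print(p,A,np.nanmax(W[m][:,2]))
E
```

```text
now grasp [628.2 191.7  24.4] th 24.18 tilt z [ 5.e-04  1.e-04 -1.e+00] w 49.5 gf 15.0 t 22.73
[[[0.0, 0.0, -1.2], 0.0], [[0.0, 0.0, -2.3], 0.0], [[0.0, 0.0, -3.5], 0.0], [[-0.1, 0.0, -2.4], 0.0], [[0.04, 0.02, -1.16], 0.0]] [628.6 191.2 130. ] 24.2
[[[0.8, 0.0, 0.0], -2.1], [[1.7, 0.1, 0.0], -4.3], [[2.4, 0.2, 0.0], -6.4], [[2.4, 0.6, 0.0], -6.5], [[2.4, 0.8, 0.0], -6.4], [[2.2, 1.0, 0.0], -6.4], [[2.1, 1.3, 0.0], -6.4], [[1.9, 1.6, 0.0], -6.5], [[1.8, 1.7, 0.0], -6.4], [[1.0, 1.3, 0.0], -4.3], [[0.45, 0.66, 0.0], -2.1]] [537.1 393.4 130. ] 82.0
[[[0.0, 0.0, 0.9], 0.0], [[0.0, 0.0, 1.9], 0.0], [[0.0, 0.0, 2.9], 0.0], [[0.0, 0.0, 1.9], 0.0], [[0.0, 0.0, 0.9], 0.0]] [537.1 393.4  45. ] 82.0
(537, 393.4) 60 20.7376818353959
(537, 393.4) 105 22.31216796777638
```

>>> send_rows(motion=[[4.5,[0.0,0.0,-1.2],0.0],[4.5,[0.0,0.0,-2.3],0.0],[4.5,[0.0,0.0,-3.5],0.0],[4.5,[0,0.0,-2.4],0.0],[4.5,[0,0,-1.2],0.0]])

```text
time_s: 23.35
tool_pos: [628.2, 191.7, 303.9]
tcp_rot: [1.706, 2.636, 0.002]
ft_force: [-0.4, -0.4, -0.5]
gripper_width: 49.8
gripper_force: 15.0
```

>>> send_rows(motion=[[4.5,[0.8,0.0,0.0],-2.1],[4.5,[1.7,0.1,0.0],-4.3],[4.5,[2.4,0.2,0.0],-6.4],[4.5,[2.4,0.6,0.0],-6.5],[4.5,[2.4,0.8,0.0],-6.4],[4.5,[2.2,1.0,0.0],-6.4],[4.5,[2.1,1.3,0.0],-6.4],[4.5,[1.9,1.6,0.0],-6.5]])

```text
time_s: 24.35
tool_pos: [556.1, 350.2, 300.6]
tcp_rot: [-0.559, -3.09, 0.002]
ft_force: [0.3, 0.4, -1.2]
gripper_width: 49.5
gripper_force: 15.0
```

>>> send_rows(motion=[[4.5,[1.8,1.7,0.0],-6.4],[4.5,[1.0,1.3,0.0],-4.3],[4.5,[0.5,0.7,0.0],-2.1],[4.5,[0.0,0.0,0.9],0.0],[4.5,[0.0,0.0,1.9],0.0],[4.5,[0.0,0.0,2.0],0.0],[4.5,[0.0,0.0,1.0],0.0],[4.5,[0.0,0.0,0],0.0]])

```text
time_s: 25.35
tool_pos: [536.2, 393.9, 242.8]
tcp_rot: [-0.221, -3.132, 0.002]
ft_force: [-0.3, 0.1, -0.2]
gripper_width: 50.4
gripper_force: 15.0
```

```bash
python3 p.py 537.1 393.4 40 82 5;  python3 - <<'E'
from h import *
for n in ["wrist"]:
    c=camera(n);W=world(c); cv2.imwrite(f"pics/{n}9.png",c["image"][:,:,::-1])
    for k,z in (("castle",68),):
      for d in silhouettes(c,k)[:1]:
        w=W[d["region"]]; h=w[w[:,2]>z]
        print(n,k,d["confidence"],len(w),np.nanpercentile(w[:,2],[5,95]).round(1),rect(h[:,:2]) if len(h) else 0)
E
```

```text
now grasp [535.9 393.7  70.8] th 81.94 tilt z [-0.0016 -0.0011 -1.    ] w 50.4 gf 15.0 t 25.35
[[[0.0, 0.0, 0.3], 0.0], [[0.0, 0.0, 0.7], 0.0], [[-0.1, 0.0, 1.1], 0.0], [[0.0, 0.0, 0.6], -0.1], [[0.0, -0.03, 0.38], 0.0]] [537.1 393.4  40. ] 82.0
wrist castle 0.84 10857 [57.6 95.2] [531.  396.7  58.6  54.2  -8.4]
```

View pics/wrist9.png

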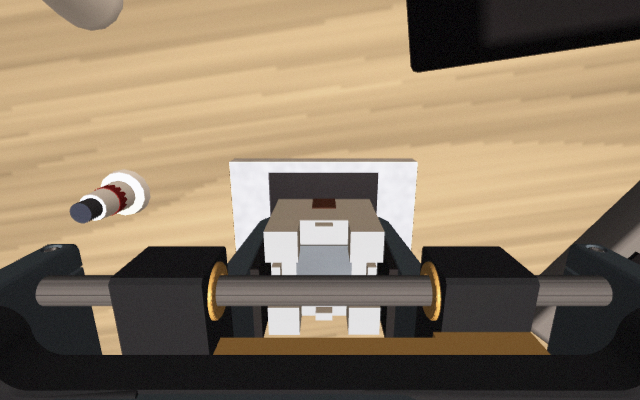

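The wrist view shows the castle square over the felt (270–378 wide) and centred. I'll lower it.

>>> send_rows(motion=[[4.5,[-0.06,0.0,0.5],0.0],[4.5,[0.0,0.0,0.9],0.0],[4.5,[0,0.0,0.9],0.0],[4.5,[0.0,0.0,0.6],0],[4.5,[0.0,0,0.2],0.0],[4.5,[0,0,0.05],0],[4.5,[0,0,0],0]])

```text
time_s: 26.32
tool_pos: [536.9, 394.3, 212.7]
tcp_rot: [0.22, 3.134, 0.0]
ft_force: [-0.1, -0.1, -1.1]
gripper_width: 49.8
gripper_force: 15.0
```

```bash
python3 p.py
```

```text
now grasp [536.9 394.4  40.7] th 81.98 tilt z [ 3.e-04  2.e-04 -1.e+00] w 49.8 gf 15.0 t 26.32
```

>>> send_rows(motion=[[4.5,[0,-0.06,0.1],0.0],[4.5,[0.0,0.0,0.06],0.0],[4.5,[0,0.0,0.04],0.0],[4.5,[0.0,0.0,0.03],0],[4.5,[0,0,0],0],[4.5,[0,0,0],0]])

```text
time_s: 27.08
tool_pos: [536.7, 393.7, 210.4]
tcp_rot: [0.22, 3.134, 0.0]
ft_force: [-1.5, -1.6, 6.0]
gripper_width: 49.6
gripper_force: 15.0
```

```bash
python3 p.py
```

```text
now grasp [536.7 393.7  38.4] th 81.98 tilt z [ 1.e-04  0.e+00 -1.e+00] w 49.6 gf 15.0 t 27.07
```

Contact came at 38.4 mm, as expected. I'll release, lift, measure and plan the tin.

>>> send_rows(motion=[[6.0,[0,0,0],0.0],[7.5,[0,0,0],0.0],[7.5,[0,0,0],0.0],[7.5,[0,0,0],0.0],[7.5,[0,0,-1.5],0.0],[7.5,[0,0,-3.0],0.0],[7.5,[0,0,-4.0],0.0],[7.5,[0,0,-3.0],0.0]])

```text
time_s: 28.08
tool_pos: [536.8, 393.8, 328.1]
tcp_rot: [0.22, 3.132, 0.002]
ft_force: [-0.4, 0.1, -0.8]
gripper_width: 75.1
gripper_force: 0.0
```

```bash
python3 p.py 371 -284.2 150 -30 20 371 -284.2 23 -30 6;  python3 - <<'E'
from h import *
for n in ["wrist"]:
    c=camera(n);W=world(c); cv2.imwrite(f"pics/{n}10.png",c["image"][:,:,::-1])
    for k,z in (("castle",44),):
      for d in silhouettes(c,k)[:1]:
        w=W[d["region"]]; h=w[w[:,2]>z]
        print(n,k,d["confidence"],len(w),np.nanpercentile(w[:,2],[5,95]).round(1),rect(h[:,:2]) if len(h) else 0)
    print(plinth(c,(536,394))[:4])
E
```

```text
now grasp [537.1 393.9 156.1] th 81.98 tilt z [ 0.0017  0.001  -1.    ] w 75.1 gf 0.0 t 28.07
[[[0.1, -1.3, 0.0], -1.3], [[0.3, -2.6, 0.0], -2.5], [[0.7, -3.8, 0.1], -3.8], [[0.9, -3.7, 0.0], -3.7], [[1.1, -3.8, 0.0], -3.8], [[1.4, -3.6, 0.1], -3.8], [[1.6, -3.5, 0.0], -3.8], [[1.8, -3.4, 0.0], -3.8], [[2.1, -3.3, 0.1], -3.7], [[2.3, -3.1, 0.0], -3.8], [[2.5, -3.0, 0.0], -3.8], [[2.6, -2.8, 0.1], -3.8], [[2.9, -2.7, 0.0], -3.7], [[3.0, -2.4, 0.0], -3.8], [[3.2, -2.2, 0.1], -3.8], [[3.3, -2.0, 0.0], -3.8], [[3.4, -1.8, 0.0], -3.8], [[3.6, -1.6, 0.1], -3.7], [[2.4, -0.9, 0.0], -2.6], [[1.24, -0.38, 0.01], -1.2]] [ 371.  -284.2  150. ] 150.0
[[[0.0, 0.0, 1.1], 0.0], [[0.0, 0.0, 2.1], 0.0], [[0.0, 0.0, 3.1], 0.0], [[0.0, 0.0, 3.2], 0.0], [[0.0, 0.0, 2.1], 0.0], [[0.0, 0.0, 1.1], 0.0]] [ 371.  -284.2   23. ] 150.0
wrist castle 0.62 4543 [24.5 62.8] [534.7 394.3  50.2  50.1  -8.1]
(array([536.4, 393.5, 120. ,  87. ,  81.9]), array([535.7, 393.7,  69.3,  68.7,  81.9]), array([522.5, 393.8]), np.float64(35.0))
```

```bash
python3 p.py 371 -284.2 130 30 18
```

```text
now grasp [538.3 394.8 158. ] th 81.99 tilt z [ 0.0056  0.0034 -1.    ] w 74.7 gf 0.0 t 28.18
[[[0.1, -1.4, 0.1], 1.1], [[0.3, -2.9, 0.1], 2.1], [[0.2, -4.4, 0.1], 3.3], [[-0.1, -4.4, 0.2], 3.2], [[-0.3, -4.3, 0.2], 3.3], [[-0.5, -4.4, 0.2], 3.2], [[-0.8, -4.3, 0.1], 3.3], [[-1.1, -4.2, 0.2], 3.2], [[-1.2, -4.2, 0.2], 3.3], [[-1.5, -4.1, 0.2], 3.2], [[-1.8, -4.0, 0.1], 3.3], [[-1.9, -3.9, 0.2], 3.2], [[-2.2, -3.8, 0.2], 3.3], [[-2.4, -3.6, 0.2], 3.2], [[-2.6, -3.5, 0.1], 3.3], [[-2.8, -3.4, 0.2], 3.2], [[-2.0, -2.1, 0.1], 2.2], [[-0.99, -1.04, 0.1], 1.1]] [ 370.9 -284.2  130. ] 30.0
```

>>> send_rows(motion=[[9.1,[0.1,-1.4,0.1],1.1],[9.1,[0.3,-2.9,0.1],2.1],[9.1,[0.2,-4.4,0.1],3.3],[9.1,[-0.1,-4.4,0.2],3.2],[9.1,[-0.3,-4.3,0.2],3.3],[9.1,[-0.5,-4.4,0.2],3.2],[9.1,[-0.8,-4.3,0.1],3.3],[9.1,[-1.1,-4.2,0.2],3.2]])

```text
time_s: 29.18
tool_pos: [462.8, 94.8, 312.5]
tcp_rot: [-0.836, -3.027, 0.001]
ft_force: [-0.0, -0.6, -1.2]
gripper_width: 91.0
gripper_force: 0.0
```

>>> send_rows(motion=[[9.1,[-1.2,-4.2,0.2],3.3],[9.1,[-1.5,-4.1,0.2],3.2],[9.1,[-1.8,-4.0,0.1],3.3],[9.1,[-1.9,-3.9,0.2],3.2],[9.1,[-2.2,-3.8,0.2],3.3],[9.1,[-2.4,-3.6,0.2],3.2],[9.1,[-2.6,-3.5,0.1],3.3],[9.1,[-2.8,-3.4,0.2],3.2]])

```text
time_s: 30.18
tool_pos: [379.0, -243.7, 298.6]
tcp_rot: [-1.496, -2.761, -0.0]
ft_force: [0.4, 0.3, 0.1]
gripper_width: 90.8
gripper_force: 0.0
```

>>> send_rows(motion=[[9.1,[-2.0,-2.1,0.1],2.2],[9.1,[-1.0,-1.0,0.1],1.1],[9.1,[0,0,0],0],[9.1,[0,0,0],0]])

```text
time_s: 30.68
tool_pos: [370.5, -283.5, 297.1]
tcp_rot: [-1.569, -2.72, -0.001]
ft_force: [-0.0, -0.2, -0.1]
gripper_width: 90.6
gripper_force: 0.0
```

```bash
python3 p.py 371 -284.2 23 30 6;  python3 - <<'E'
from h import *
for n in ["wrist","top","scene"]:
    c=camera(n);W=world(c); cv2.imwrite(f"pics/{n}11.png",c["image"][:,:,::-1])
    for k,z in (("castle",44),("tram",46),("tin",18),("bell",75)):
      for d in silhouettes(c,k)[:1]:
        w=W[d["region"]]; h=w[w[:,2]>z]
        print(n,k,d["confidence"],len(w),np.nanpercentile(w[:,2],[5,95]).round(1),rect(h[:,:2]) if len(h) else 0)
E
```

```text
now grasp [ 370.4 -283.4  125.1] th 30.04 tilt z [-6.e-04  8.e-04 -1.e+00] w 90.6 gf 0.0 t 30.68
[[[0.0, 0.0, 0.9], 0.0], [[0.0, 0.0, 1.7], 0.0], [[0.0, 0.0, 2.5], 0.0], [[-0.1, 0.0, 2.6], 0.0], [[0.0, 0.0, 1.7], 0.0], [[0.01, 0.01, 0.81], 0.0]] [ 371.1 -284.2   23. ] 30.0
wrist castle 0.17 4326 [18.7 23.6] 0
wrist tram 0.44 52 [14.9 92.9] [ 417.  -273.8    1.1    0.   -35.5]
top castle 0.89 573 [25.4 64.5] [536.8 392.8  51.6  50.5  82.1]
top tram 0.58 380 [18.4 65.1] [ 506.2 -305.4  199.7   40.2  -57.7]
top tin 0.42 1152 [ 3.2 19.3] [535.6 391.3 118.   80.4  84.3]
top bell 0.64 126 [22.1 89.3] [672.8  -5.   12.6  12.    5.5]
scene castle 0.27 884 [23.  63.2] [ 533.2 -379.    92.9   35.9   88.6]
scene tram 0.85 928 [16.4 63.2] [ 532.5 -378.9   92.6   36.4   87.2]
scene tin 0.74 766 [ 3.8 16.2] [505.5 362.3   0.    0.    0. ]
scene bell 0.77 246 [19.1 86.2] [676.1  -5.7  11.3  10.6  29.9]
```

View pics/wrist11.png

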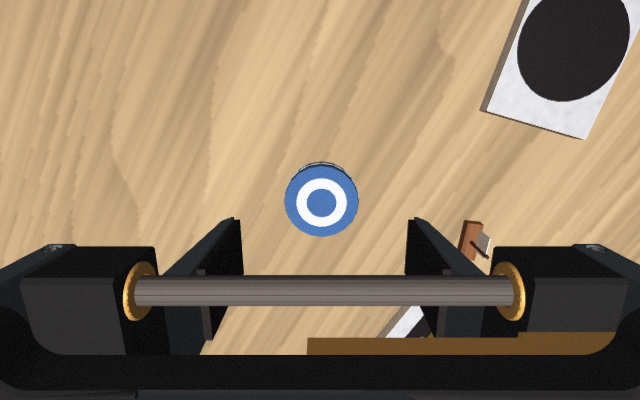

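The tin is at (321,200), centred. A brown item sits near (470,240), so I'll check how far it is from the right finger.

```bash
python3 - <<'E'
from h import *
c=np.load("top0.npz");W=world(c)
p=np.array((371,-284.2)); th=np.radians(30)
x=onplane(c,[[418,219],[435,226],[419,226],[434,218]],5)[:,:2]-p
print((x@np.array([[np.cos(th),-np.sin(th)],[np.sin(th),np.cos(th)]])).round(0), "z",np.nanmax(W[215:230,415:438,2]))
w=world(c)[262:295,418:452].reshape(-1,3); w=w[w[:,2]>17]; print(rect(w[:,:2]), w.mean(0))
E
```

```text
[[142. -23.]
 [111. -55.]
 [125. -19.]
 [130. -61.]] z 38.179981560841895
[ 370.6 -284.4   58.9   58.1  -25.5] [ 370.25113017 -283.79487889   22.43070297]
```

>>> send_rows(motion=[[9.1,[0.0,0.0,0.9],0.0],[9.1,[0.0,0.0,1.7],0.0],[9.1,[0.0,0.0,2.5],0.0],[9.1,[-0.08,0.0,2.5],0.0],[9.1,[0.0,0.0,1.7],0.0],[9.1,[0,0,0.9],0.0],[9.1,[0,0,0],0.0],[9.1,[0,0,0],0.0]])

```text
time_s: 32.42
tool_pos: [371.1, -285.4, 195.6]
tcp_rot: [1.571, 2.72, -0.0]
ft_force: [-0.8, 0.2, 0.3]
gripper_width: 91.2
gripper_force: 0.0
```

>>> send_rows(motion=[[5.5,[0,0,0],0],[5.5,[0,0,0],0],[5.5,[0,0,0],0],[5.5,[0,0,0],0],[5.5,[0,0,0],0],[5.5,[0,0,0],0]])

```text
time_s: 33.17
tool_pos: [371.0, -285.3, 195.3]
tcp_rot: [1.571, 2.72, -0.0]
ft_force: [-0.2, 0.2, 6.1]
gripper_width: 59.2
gripper_force: 15.0
```

```bash
python3 p.py 371 -284.2 110 30 5 468.5 -92.2 110 30 8 468.5 -92.2 50 30 4
```

```text
now grasp [ 371.1 -285.3   23.3] th 29.98 tilt z [ 2.e-04 -2.e-04 -1.e+00] w 59.2 gf 15.0 t 33.17
[[[0.0, 0.0, -1.0], 0.0], [[0.0, 0.0, -1.9], 0.0], [[0.1, 0.0, -2.9], 0.0], [[0.0, 0.0, -1.9], 0.0], [[-0.01, 0.05, -0.97], 0.0]] [ 371.  -284.2  110. ] 30.0
[[[0.7, 1.0, 0.0], 0.0], [[1.3, 2.0, 0.0], 0.0], [[1.9, 3.0, 0.0], 0.0], [[2.0, 3.0, 0.0], 0.0], [[1.9, 3.0, 0.0], 0.0], [[2.0, 3.0, 0.0], 0.0], [[1.3, 2.0, 0.0], 0.0], [[0.66, 1.04, 0.0], 0.0]] [468.5 -92.2 110. ] 30.0
[[[0.0, 0.0, 1.0], 0.0], [[0.0, 0.0, 2.0], 0.0], [[0.0, 0.0, 2.0], 0.0], [[0.0, 0.0, 1.0], 0.0]] [468.5 -92.2  50. ] 30.0
```

>>> send_rows(motion=[[5.5,[0.0,0.0,-1.0],0.0],[5.5,[0.0,0.0,-1.9],0.0],[5.5,[0,0.0,-2.9],0.0],[5.5,[0.0,0.0,-1.9],0.0],[5.5,[0,0,-1.0],0.0]])

```text
time_s: 33.8
tool_pos: [371.0, -285.2, 283.5]
tcp_rot: [1.571, 2.719, -0.001]
ft_force: [0.1, 0.7, -0.6]
gripper_width: 59.6
gripper_force: 15.0
```

>>> send_rows(motion=[[5.5,[0.7,1.0,0.0],0.0],[5.5,[1.3,2.0,0.0],0.0],[5.5,[1.9,3.0,0.0],0.0],[5.5,[2.0,3.0,0.0],0.0],[5.5,[1.9,3.0,0.0],0.0],[5.5,[2.0,3.0,0.0],0.0],[5.5,[1.3,2.0,0.0],0.0],[5.5,[0.7,1.1,0.0],0.0]])

```text
time_s: 34.8
tool_pos: [468.9, -91.0, 281.5]
tcp_rot: [-1.569, -2.72, 0.0]
ft_force: [-0.2, -0.7, -1.0]
gripper_width: 60.0
gripper_force: 15.0
```

>>> send_rows(motion=[[5.5,[0.0,0.0,1.0],0.0],[5.5,[0.0,0.0,2.0],0.0],[5.5,[0.0,0.0,2.0],0.0],[5.5,[0.0,0.0,1.0],0.0],[5.5,[0,0,0.3],0],[5.5,[0,0,0],0],[5.5,[0,0,0],0]])

```text
time_s: 35.67
tool_pos: [469.0, -92.7, 219.7]
tcp_rot: [1.571, 2.72, 0.0]
ft_force: [-0.0, -0.8, -1.2]
gripper_width: 59.6
gripper_force: 15.0
```

```bash
python3 p.py 468.5 -93 38 30 4; python3 - <<'E'
from h import *
c=camera("wrist"); cv2.imwrite("pics/w12.png",c["image"][:,:,::-1])
E
```

```text
now grasp [469.1 -92.7  47.7] th 29.98 tilt z [ 8.e-04 -3.e-04 -1.e+00] w 59.6 gf 15.0 t 35.67
[[[0.0, 0.0, 0.2], 0.0], [[0.0, 0.0, 0.3], 0.0], [[0.0, 0.0, 0.3], 0.0], [[0.0, -0.06, 0.17], 0.0]] [468.4 -93.   38. ] 30.0
```

View pics/w12.png

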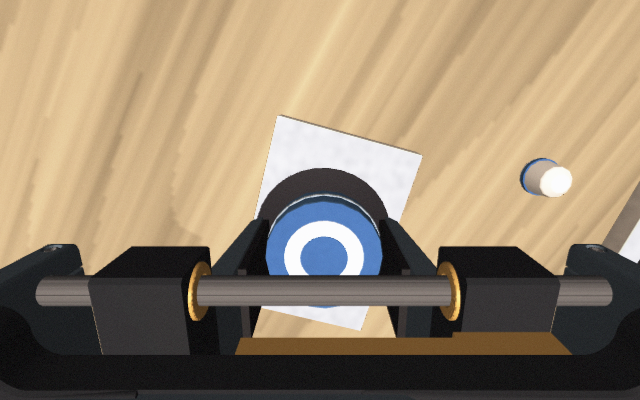

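The tin (324,255) is centred on the felt disc. Contact should come at about 37.3 mm, so I'll lower to there.

>>> send_rows(motion=[[5.5,[0.0,-0.04,0.3],0.0],[5.5,[0.0,0.0,0.4],0.0],[5.5,[0.0,0.0,0.2],0.0],[5.5,[0,0,0.1],0],[5.5,[0,0,0.04],0],[5.5,[0,0,0],0],[5.5,[0,0,0],0]])

```text
time_s: 36.6
tool_pos: [468.3, -92.7, 209.3]
tcp_rot: [1.571, 2.72, -0.0]
ft_force: [-2.4, 0.5, 14.4]
gripper_width: 59.5
gripper_force: 15.0
```

```bash
python3 p.py
```

```text
now grasp [468.3 -92.7  37.3] th 29.98 tilt z [ 1.e-04 -0.e+00 -1.e+00] w 59.5 gf 15.0 t 36.6
```

>>> send_rows(motion=[[5.5,[0,0,-0.05],0.0],[5.5,[0,0,0],0.0],[7.5,[0,0,0],0.0],[9.1,[0,0,0],0.0],[9.1,[0,0,0],0.0],[9.1,[0,0,0],0.0],[9.1,[0,0,-1.5],0.0],[9.1,[0,0,-3.0],0.0]])

```text
time_s: 37.6
tool_pos: [468.2, -92.7, 254.1]
tcp_rot: [-1.57, -2.719, 0.001]
ft_force: [-1.4, 0.1, 0.6]
gripper_width: 91.1
gripper_force: 0.0
```

>>> send_rows(motion=[[9.1,[0,0,-4.0],0.0],[9.1,[0,0,-4.0],0.0],[9.1,[0,0,-2.0],0.0],[9.1,[0,0,0],0.0],[9.1,[0,0,0],0.0]])

```text
time_s: 38.22
tool_pos: [468.2, -92.7, 353.6]
tcp_rot: [-1.571, -2.72, 0.0]
ft_force: [-0.6, 1.1, -0.1]
gripper_width: 90.9
gripper_force: 0.0
```

```bash
python3 p.py 470 90 190 0 6;  python3 - <<'E'
from h import *
for n in ["wrist","top"]:
    c=camera(n);W=world(c); cv2.imwrite(f"pics/{n}13.png",c["image"][:,:,::-1])
    for k,z in (("tin",30),("tram",46),("rooster",5)):
      for d in silhouettes(c,k)[:1]:
        w=W[d["region"]]; h=w[w[:,2]>z]
        print(n,k,d["confidence"],len(w),np.nanpercentile(w[:,2],[5,95]).round(1),rect(h[:,:2]) if len(h) else 0)
    if n=="wrist": print(plinth(c,(468,-92))[:4])
    # tram by colour-free geometry: points above 50 near plinth_oblong
    m=(W[...,2]>56)&(W[...,2]<70)&(abs(W[...,0]-529)<40)&(abs(W[...,1]+379)<65); print(n,m.sum(),rect(W[m][:,:2]) if m.sum()>5 else 0)
E
```

```text
now grasp [468.  -92.6 181.6] th 29.98 tilt z [-9.e-04  3.e-04 -1.e+00] w 90.9 gf 0.0 t 38.23
[[[1.3, 0.8, -0.1], 2.5], [[2.7, 1.4, -0.1], 5.0], [[4.2, 1.8, -0.2], 7.5], [[4.4, 1.2, -0.2], 7.5], [[3.0, 0.4, -0.2], 5.0], [[1.54, 0.12, -0.04], 2.5]] [470.  90. 190.] -0.0
wrist tin 0.95 3277 [34.3 37.7] [466.  -90.1  58.8  58.1  71.7]
(array([466.7, -90.9, 120.3,  84.1, -75.3]), array([466.8, -91. ,  78.5,  78. ,   0. ]), array([462.6, -83.9]), np.float64(38.8))
wrist 0 0
top tin 0.42 166 [31.9 40.7] [426.6 -71.3 126.9  39.1 -13.6]
top tram 0.76 744 [18.1 64.9] [ 530.1 -378.3   92.4   35.    86.7]
top 497 [ 530.2 -377.5   90.6   33.3   86.5]
```

All four are placed, and the tin is within 1 mm. I'll move clear for a final check.

>>> send_rows(motion=[[9.1,[1.3,0.8,-0.1],2.5],[9.1,[2.7,1.4,-0.1],5.0],[9.1,[4.2,1.8,-0.2],7.5],[9.1,[4.4,1.2,-0.2],7.5],[9.1,[3.0,0.4,-0.2],5.0],[9.1,[1.5,0.1,0],2.5],[9.1,[0,0,0],0],[9.1,[0,0,0],0]])

```text
time_s: 39.62
tool_pos: [470.1, 89.0, 362.2]
tcp_rot: [2.221, 2.222, -0.0]
ft_force: [0.5, -0.9, -0.2]
gripper_width: 90.7
gripper_force: 0.0
```

```bash
python3 - <<'E'
from h import *
for n in ["scene","top"]:
    c=camera(n);W=world(c); cv2.imwrite(f"pics/{n}14.png",c["image"][:,:,::-1])
    for k,p,lo,hi in(("tram",(529,-379),56,70),("tin",(468,-92),30,42),("castle",(537,393),56,70),("bell",(672,-5),80,95),("rooster",(376,273),30,90)):
        m=(W[...,2]>lo)&(W[...,2]<hi)&(abs(W[...,0]-p[0])<50)&(abs(W[...,1]-p[1])<65); print(n,k,m.sum(),rect(W[m][:,:2]) if m.sum()>5 else 0)
W=world(np.load("top0.npz"));m=(W[...,2]>30)&(W[...,2]<90)&(abs(W[...,0]-376)<50)&(abs(W[...,1]-273)<65); print("rooster0",m.sum(),rect(W[m][:,:2]))
E
```

```text
scene tram 379 [ 532.9 -378.7   89.8   34.4   84.7]
scene tin 325 [470.5 -92.5  58.5  58.2  11.3]
scene castle 143 [538.2 391.7  52.6  51.4  -5.6]
scene bell 34 [674.7  -6.2  13.2   9.6  57.3]
scene rooster 167 [384.7 271.8  49.4  17.5 -76.8]
top tram 506 [ 529.9 -377.8   91.9   33.8   87.6]
top tin 493 [469.1 -91.4  58.4  58.3  80.8]
top castle 165 [536.7 393.1  51.2  50.3  82.1]
top bell 30 [673.   -4.9  12.5  12.   10.5]
top rooster 0 0
rooster0 181 [377.1 271.1  50.9  23.1 -77.7]
```

View pics/top14.png

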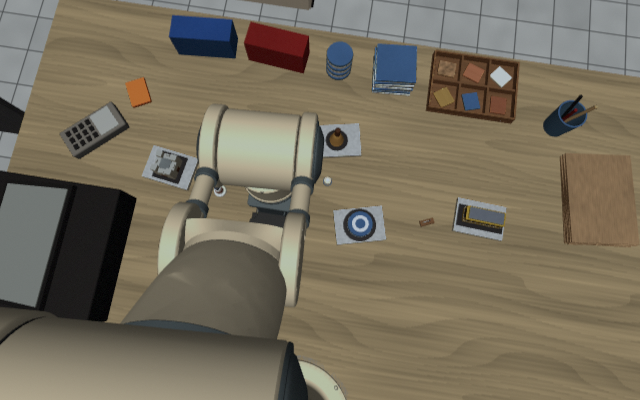

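The top view shows all four souvenirs standing on their felts: castle (170,165), bell (337,138), tin (360,224) and tram (482,216). The arm hides the rooster here, but the scene camera has it still standing in place.

```bash
python3 -c "
from rig import *;print(sign_off())"
```

```text
the job is handed in; nothing more can be done
None
```

I placed the tram, bell, castle and tin upright on their matching plinths, within about 1–2 mm of the felt centres (tram about 2 mm off along its length), left the rooster standing, and handed the job in at about 40 s of the 99 s allowed.

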